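# Cover the lower ball tray and hold the next layer level above it

### The job

Grinding balls are being packed in layers: first take the yellow separator sheet from its black stand and lay it flat on the grey lower tray, between the end stops, and let go of it. Then lift the blue tray by its bail and carry it level, so that its loose steel ball stays in its shallow pocket, to straight above the covered lower tray and in line with it. Finish while still holding it there, level and still, with its underside about 8 cm above the sheet (a colleague checks the ball before stacking); do not disturb the other things on the worktop.

Things in the scene. Friction and masses are not known exactly. Their poses are not given: they have to be found in the camera images.
- sheet_center (a point): Centre of the yellow rigid separator sheet, 100 (x) x 56 (y) x 6 (z) mm, 50 g, loose. It starts lying flat on the black stand, its underside 28 mm above the worktop. x along its length, z up.
- sheet_stand: Fixed black stand under the sheet at the start, 110 (x) x 36 (y) mm, 28 mm high; origin at the centre of its underside on the worktop. It is narrower than the sheet, which overhangs it by 10 mm on both long sides, so the sheet can be gripped across its 56 mm width from above, with the fingertips going down beside the stand.
- sheet_seat (a point): Where the centre of the sheet's underside belongs on the fixed grey lower tray: centre of the plane on top of its two end blocks, 36 mm above the worktop. The tray is 130 (x) x 44 (y) mm, narrower than the sheet; x along its length. The sheet rests on the two end blocks (each 22 mm long, their centres at x = +-54 mm), between two end stops that rise 4.5 mm above the blocks and stand 110 mm apart. Between the blocks the tray is open at the sides.
- lower_ball_center (a point): Centre of the loose 25 mm steel ball (64 g) in the lower tray's pocket; its top is 6 mm below the plane of sheet_seat. It must stay in its pocket. Its axes mean nothing.
- lower_pocket (a point): Where the centre of the lower ball lies when it sits in the lower tray's pocket.
- tray_grip (a point): Centre of the straight aluminium bail bar of the loose blue upper tray (about 160 g, plate 100 x 56 x 10 mm). The bar is 92 mm long (x), 12 mm thick (y) and 14 mm high, and its centre is 76 mm above the tray's underside; posts 8 mm thick stand under it at x = +-42 mm, leaving 76 mm free between them. x along bar and tray, z up. The tray starts standing on the worktop.
- tray_pocket (a point): Where the centre of the upper ball lies when it sits in the upper tray's pocket: on the tray's axis, 19.5 mm above its underside, straight below the bar; axes as the tray's. The pocket is a hole 20 mm wide and 3 mm deep in the tray's plate; the ball rolls over its rim if the tray tips about 40 degrees or is jerked.
- upper_ball_center (a point): Centre of the loose 25 mm steel ball (64 g) in the upper tray's pocket; its top is 44 mm below the centre of the bail bar. Its axes mean nothing.
- dropper_bottle: Bystander: brown dropper bottle with a red teat, 38 mm wide, 111 mm high, in front of the microscope (which stands at x 0.40 to 0.79, y -0.27 to -0.02, about 0.31 m high); origin at the centre of its underside.
- cotton_cup: Bystander: white cup of cotton, 56 mm wide, 50 mm high; origin at the centre of its underside.
- bench_timer: Bystander: white timer, 58 x 62 x 20 mm; origin at the centre of its underside.
- blue_cap_bottle: Bystander: white bottle with a blue cap, 33 mm wide, 66 mm high; origin at the centre of its underside.
There are look-alikes about, which are no part of the job. There is more than one size of the part that bears sheet_center; the job needs the smaller.

How it is judged (in metres and radians):
On the way, in this order (a step that is already met when the one before it is completed fails the run):
1. the sheet lies flat on the lower tray between the end stops, released (horizontal distance between sheet_center and sheet_seat below 0.012 m and angle between the x axis of sheet_center and the x axis of sheet_seat, either way round below 0.2 rad and angle between sheet_center's own z axis and vertical below 0.06 rad and z of sheet_center in the frame of sheet_seat below 0.006 m and contact force between sheet and the fingers below 0.1 N and contact force between sheet and lower_tray above 0.1 N), for 0.3 s.
2. the upper tray is lifted clear of the worktop by the fingers with its ball in the pocket (height (world z) of tray_grip above 0.1 m and contact force between upper_tray and the fingers above 1 N and distance between upper_ball_center and tray_pocket below 0.008 m), for 0.2 s.
At the end, for the whole second after the job is handed in: Sheet flat and released on the lower tray (12 mm, 0.2 rad), both balls in their pockets; the fingers alone hold the upper tray over it: within 25 mm and 0.2 rad in plan, underside 50 to 110 mm above the sheet, tilt under 0.1 rad, still (0.02 m/s, 0.15 rad/s) (all of step 1 and distance between lower_ball_center and lower_pocket below 0.008 m and distance between upper_ball_center and tray_pocket below 0.008 m and horizontal distance between tray_grip and sheet_seat below 0.025 m and angle between the x axis of tray_grip and the x axis of sheet_seat, either way round below 0.2 rad and angle between tray_grip's own z axis and vertical below 0.1 rad and z of tray_grip in the frame of sheet_seat between 0.132 and 0.192 m and linear speed of upper_tray below 0.02 m/s and angular speed of upper_tray below 0.15 rad/s and linear speed of upper_ball below 0.03 m/s and contact force between upper_tray and the fingers above 1 N and contact force between upper_tray and sheet below 0.05 N); the arm keeps its last pose, push and grip.
It fails at once if the upper ball leaves its pocket (distance between upper_ball_center and tray_pocket above 0.012 m).
It fails at once if the lower ball leaves its pocket (distance between lower_ball_center and lower_pocket above 0.012 m).
It fails at once if the upper tray is tipped by more than 0.35 rad (20 degrees) (angle between tray_grip's own z axis and vertical above 0.35 rad).
It fails at once if a bystander (dropper bottle, cotton cup, timer, blue-capped bottle) is pushed 30 mm away or knocked over (distance of any of dropper_bottle, cotton_cup, bench_timer, blue_cap_bottle from where it was at the start of the episode above 0.03 m or angle between any of dropper_bottle, cotton_cup, bench_timer, blue_cap_bottle's own z axis and vertical above 0.5 rad).
It also fails if it takes over 54 s, if anything falls off the work surface, if the arm or the gripper's body presses on something with over 40 N, if the wrist force passes 120 N, or if a joint passes its speed limit or range.

### The arm

A 6-joint arm with a two-finger parallel gripper is mounted at the origin on a cart in front of the work surface, level with it; the furniture and walls round the work are solid. World frame = base frame: x ahead of the robot, y to its left, z up, the work surface at z = 0. Lengths are in mm, angles in degrees, forces in N, time in s.
With the tool pointing down it reaches from about 300 to 850 mm from the base axis. Payload 4.2 kg.
Tool frame: the origin (TCP) lies midway between the tips of the shut fingers; the grasp point (between the pads) lies 19 mm behind it (env.grip_point_offset is the distance from the TCP to the grasp point, in mm); z points along the fingers, x is the direction in which the jaws open and shut, and the axes are right-handed (so a half turn about z gives the same grasp; the last joint's range is limited). The gripper opens to 91 mm and grips with 3 to 60 N. Pads are 32 mm wide; open, the fingers measure 118 mm over their backs; the gripper's body (76 mm by 178 mm) begins 60 mm behind the grasp point.
Start: joints at [-76.375, 18.312, 89.639, -0, 72.044, -1.146], TCP at [146.601, -556.014, 213.976] pointing down, gripper open.
Joint ranges: [-177.97, 177.97], [-48.28, 115.42], [12.27, 149.76], [-77.06, 257.06], [2.81, 150.46], [-146.56, 146.56]. Speed limits (degrees/s): [147.25, 147.25, 180, 180, 180, 180].

### API

Orientations are given as [roll, pitch, yaw] about the fixed x, y, z axes, in that order (R = Rz(yaw) Ry(pitch) Rx(roll)).
In Python, from workcell import env gives the robot as it stands.
- The arm moves only by the shell command python3 -m pendant 'ROWS' [FORCE]. ROWS is JSON, a list of rows, each an object with "xyz": the shift along the tool's x, y, z in m, a list of three; "roll": the turn about the tool's z in degrees; "jaw": the closure, from 0 (fully open) to 1 (shut). A call has exactly 8 rows; each row is the pose to reach, as a shift and turn from the pose commanded when the call began, along the tool's axes at that moment; what a row does not reach only later rows make up. A row lasts 1/8 s, in which the tool goes at most 62.5 mm and 10.7 degrees, less where a joint would pass 70% of its speed; a pose out of reach is approached as far as the arm can. A call with a gripper value outside its range is refused whole. The fingers move at their own pace and stop on an object; FORCE is the grip in N (left out, the last holds). Time passes only in rows, so rows that repeat a pose let the fingers close, or fill a call up. It gives the time, the measured TCP pose, the force and the opening at its end, in the units of the state.
- env.state(): the state, without advancing time (a new reading comes with each control period).
- env.grab_frame(name): name is "scene" or "side" or "wrist"; returns (picture, depth): 480x640x3 uint8, blue, green, red; 480x640 float32, mm along the optical axis (not along the pixel's ray), 0 where there is no reading.
- env.camera_params(name): a dict with "camera_matrix" (3x3 intrinsics, pixels), "cam_to_world" (4x4, takes a point from camera to world coordinates); the wrist camera has in their place "hand_eye" (4x4, takes a point from camera to tool coordinates, whose origin is the TCP and whose axes are the tool frame's). Camera axes: x right, y up, looking along -z (the intrinsics and any distortion apply to the point x, -y, -z); pixel columns grow to the right and rows downward; lengths in mm; the calibration is good to about 2 mm. A picture is of the moment at which its call begins: read the wrist's pose just before it. camera_params takes no time and is no camera call.
- env.job_done(): hands the job in, once; it reports no verdict.
The state is a dict: "time_s": time; "qpos": joint angles; "qvel": joint speeds; "effort": joint torques, N m; "ee_pos": TCP position; "ee_rot": TCP orientation; "force": force on the tool from outside, world axes, zero at the start; "torque": the same for the moment, N m; "gripper_width": finger opening in mm.
Only numpy, scipy, OpenCV 4.12 (cv2) and the standard library are available. Lean on these libraries where they do the work, as an engineer would, in place of code of your own. Each camera call takes 0.05 s, during which the arm holds its last target. There are 200 camera calls.

## Working session

There is one attempt and no reset: what is moved stays moved. The work goes in short steps, Python scripts to look and compute and a shell command to move; the robot and the scene stay as the last step left them, time stands still between calls to the robot, and variables do not carry over. Pictures are saved under pics/ and viewed, about 8 in all and at most 12, crops included, and the job is handed in when it is done.

```bash
ls; mkdir -p pics; python3 - <<'E'
from workcell import env
import cv2,numpy as np
for n in("scene","side"):
    im,d=env.grab_frame(n); cv2.imwrite(f"pics/{n}0.png",im); np.save(f"{n}0.npy",d)
    p=env.camera_params(n); print(n,np.round(p["cam_to_world"],3).tolist(),np.round(p["camera_matrix"],1).tolist(),p.keys())
print(env.state()); print(env.camera_params("wrist"))
E
```

```text
pics
scene [[-0.795, 0.436, -0.422, 67.953], [-0.606, -0.566, 0.558, 728.073], [0.004, 0.7, 0.714, 863.276], [0.0, 0.0, 0.0, 1.0]] [[487.6, 0.0, 319.8], [0.0, 487.6, 230.8], [0.0, 0.0, 1.0]] dict_keys(['camera_matrix', 'cam_to_world'])
side [[-1.0, 0.005, 0.011, 548.935], [0.008, -0.36, 0.933, 1316.364], [0.009, 0.933, 0.36, 531.702], [0.0, 0.0, 0.0, 1.0]] [[519.5, 0.0, 313.1], [0.0, 519.5, 233.7], [0.0, 0.0, 1.0]] dict_keys(['camera_matrix', 'cam_to_world'])
{'time_s': 0.1, 'qpos': array([-7.63750605e+01,  1.83479772e+01,  8.97001033e+01, -2.41830409e-03,
        7.20445787e+01, -1.14575423e+00]), 'qvel': array([-0.00491503, -0.09383723, -0.01799197,  0.03494727,  0.22359127,
        0.04612348]), 'effort': array([-2.67439955e-04, -4.13333845e+01, -2.32509398e+01,  7.28848251e-02,
        4.22255835e-02, -5.53639848e-05]), 'ee_pos': array([ 146.47738806, -555.55235416,  213.1997145 ]), 'ee_rot': array([ 1.79999554e+02,  9.26866685e-02, -7.52285593e+01]), 'force': array([-0.44678791,  0.62392686, -0.75113981]), 'torque': array([-0.0274659 , -0.02295594, -0.01161408]), 'gripper_width': 91.12828882624926}
{'camera_matrix': array([[338.95262369,   0.        , 320.39490865],
       [  0.        , 338.95262369, 245.34446979],
       [  0.        ,   0.        ,   1.        ]]), 'hand_eye': array([[ 9.99999595e-01, -8.91453700e-05, -8.95550432e-04,
         3.66314735e-01],
       [-3.00556241e-04, -9.71031445e-01, -2.38951547e-01,
        -6.59484697e+01],
       [-8.48306206e-04,  2.38951720e-01, -9.71031079e-01,
        -1.70750970e+02],
       [ 0.00000000e+00,  0.00000000e+00,  0.00000000e+00,
         1.00000000e+00]])}
```

View pics/scene0.png

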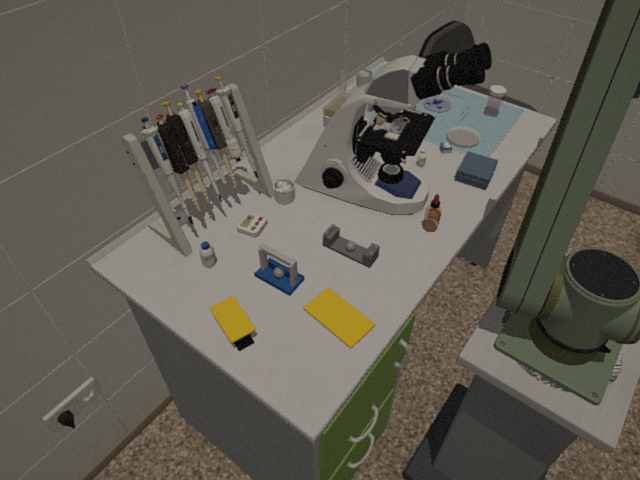

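View pics/side0.png

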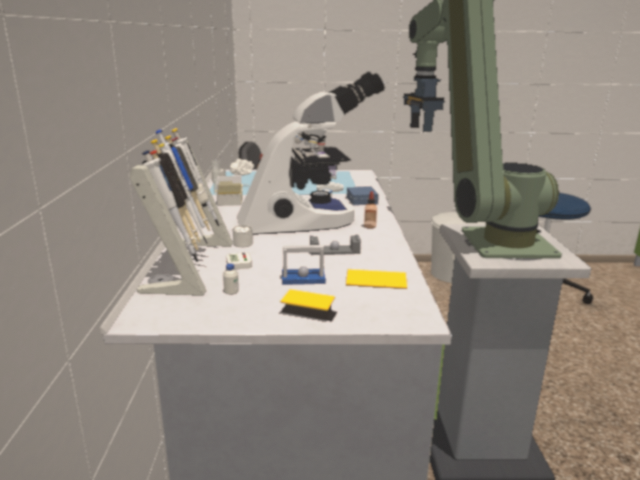

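The scene camera shows two yellow sheets. The smaller one, at (233,319), lies on a black stand. The larger one, at (339,316), lies straight on the worktop. The first fits the description. The lower tray is at (350,246) and the blue tray at (279,270). I'll confirm in a crop and measure.

```bash
cat > h.py <<'E'
from workcell import env
import cv2,numpy as np
from scipy.spatial.transform import Rotation as R
def cloud(d,K,T):
    v,u=np.mgrid[0:480,0:640]
    P=np.stack([(u-K[0,2])*d/K[0,0],-(v-K[1,2])*d/K[1,1],-d],-1)
    W=P@T[:3,:3].T+T[:3,3]; W[d<=0]=np.nan; return W
def tool(s):
    T=np.eye(4);T[:3,:3]=R.from_euler('xyz',s['ee_rot'],degrees=True).as_matrix();T[:3,3]=s['ee_pos'];return T
def grab(n):
    s=env.state(); im,d=env.grab_frame(n); p=env.camera_params(n)
    T=p['cam_to_world'] if n!='wrist' else tool(s)@p['hand_eye']
    return im,d,cloud(d,p['camera_matrix'],T),p['camera_matrix'],T
def rect(m,W,name):
    P=W[m]; P=P[~np.isnan(P[:,0])]
    (c,s,a)=cv2.minAreaRect(P[:,:2].astype(np.float32))
    print(name,len(P),'c',np.round(c,1),'size',np.round(s,1),'ang',round(a,1),'z med',np.round(np.percentile(P[:,2],[5,50,95]),1))
E
python3 - <<'E'
from h import *
ims=[]
for n,(u0,v0,w,hh) in {"scene":(195,170,200,190),"side":(210,215,210,115)}.items():
    im,d,W,K,T=grab(n); hsv=cv2.cvtColor(im,cv2.COLOR_BGR2HSV); H,S,V=[hsv[...,i] for i in range(3)]
    roi=np.zeros((480,640),bool); roi[v0:v0+hh,u0:u0+w]=1
    y=((H>18)&(H<35)&(S>150)&(V>120)&roi).astype(np.uint8)
    k,l,st,c=cv2.connectedComponentsWithStats(y)
    for i in range(1,k):
        if st[i,4]>150: rect(l==i,W,f'{n} yellow {c[i].round()}')
    bl=(H>100)&(H<120)&(S>120)&roi
    k,l,st,c=cv2.connectedComponentsWithStats(bl.astype(np.uint8))
    for i in range(1,k):
        if st[i,4]>100: rect(l==i,W,f'{n} blue {c[i].round()}')
    bk=(V<50)&roi&(W[...,2]<45)&(W[...,2]>3)&(W[...,1]>0); 
    if bk.sum()>20: rect(bk,W,n+' black')
    tr=(S<60)&(W[...,2]>15)&(W[...,2]<60)&roi
    k,l,st,c=cv2.connectedComponentsWithStats(tr.astype(np.uint8))
    for i in range(1,k):
        if st[i,4]>60: rect(l==i,W,f'{n} grey {c[i].round()}')
    b=(S<60)&(W[...,2]>70)&roi
    k,l,st,c=cv2.connectedComponentsWithStats(b.astype(np.uint8))
    for i in range(1,k):
        if st[i,4]>40: rect(l==i,W,f'{n} high {c[i].round()}')
    ims.append(cv2.resize(im[v0:v0+hh,u0:u0+w],None,fx=800/w if n=='side' else 3,fy=800/w if n=='side' else 3,interpolation=cv2.INTER_CUBIC))
cv2.imwrite('pics/crop_scene.png',ims[0])
E
```

```text
scene yellow [339. 317.] 2003 c [391.3 233.7] size [ 77.5 137.3] ang 82.8 z med [ 5.1  7.9 10.5]
scene yellow [232. 319.] 1105 c [549.2 385. ] size [55.3 99.8] ang 71.9 z med [31.1 33.6 36. ]
scene blue [278. 277.] 630 c [560.  229.1] size [99.4 56. ] ang 3.4 z med [ 6.1  9.8 14. ]
scene black 281 c [525.2 213.6] size [387.2 148.6] ang 76.2 z med [ 3.8  8.7 27.5]
scene grey [272. 185.] 752 c [794.7  10.1] size [ 57.2 191. ] ang 86.7 z med [16.7 34.5 50.1]
scene grey [352. 192.] 1445 c [599.4 -73. ] size [285.2  44.6] ang 17.8 z med [17.3 39.3 57.9]
scene grey [251. 222.] 357 c [721.4 146.4] size [58.4 63.7] ang 12.7 z med [15.7 18.  21.2]
scene grey [331. 234.] 227 c [535.   67.1] size [23.5 47.5] ang 5.8 z med [17.8 34.6 41.1]
scene grey [350. 245.] 83 c [480.6  65. ] size [22.7 21.4] ang 10.6 z med [16.  24.5 30. ]
scene grey [370. 253.] 224 c [427.8  60.1] size [23.  45.8] ang 4.1 z med [17.9 34.4 41.6]
scene grey [207. 255.] 227 c [714.1 296.4] size [32.6 23.3] ang 59.9 z med [17.  39.8 53.3]
scene grey [263. 260.] 99 c [601.  231.4] size [21.2  7.4] ang 75.7 z med [18.1 37.7 57.
[... 1224 characters left out ...]
40.] 84 c [531.7  68.7] size [21.4 50.3] ang 5.9 z med [28.7 35.9 41.7]
side grey [356. 241.] 135 c [424.1  61.5] size [21.2 49.5] ang 2.0 z med [17.1 33.8 40.2]
side grey [239. 258.] 228 c [716.9 146.6] size [57.3 64.8] ang 13.6 z med [16.1 18.1 20.1]
side grey [322. 265.] 76 c [515.6 220.6] size [10.1 37.6] ang 2.3 z med [17.4 36.2 57.3]
side grey [231. 278.] 288 c [714.5 300.4] size [32.9 23.9] ang 11.5 z med [17.3 37.5 54.5]
side grey [303. 270.] 81 c [559.6 231.5] size [19.1 23.1] ang 43.6 z med [15.9 24.7 31.6]
side high [216. 218.] 96 c [782.9  38.2] size [34. 33.] ang 28.4 z med [70.8 80.3 91.8]
side high [304. 248.] 278 c [557.6 230.9] size [88.8 19.6] ang 3.2 z med [71.5 78.8 83.9]
```

View pics/crop_scene.png

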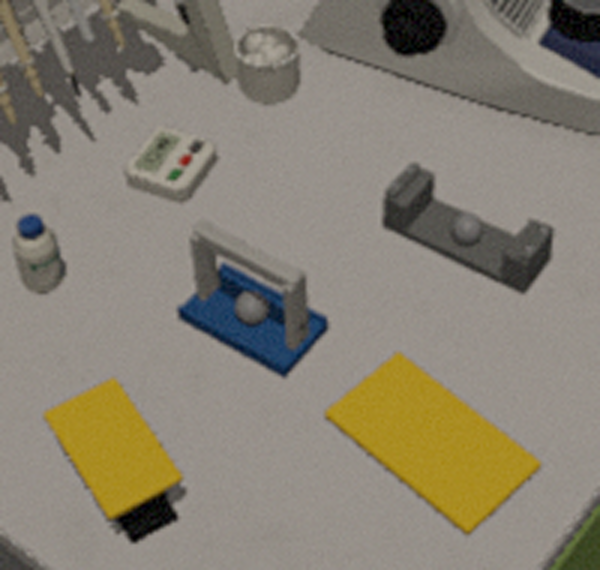

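The crop confirms it. The small sheet at crop (112,447) sits on the black stand, with the stand's end showing at (148,515), and it measures 100×55 mm. The decoy at (433,442) is 137×77 mm and lies on the worktop. The bail runs (197,232) to (303,275), and the lower tray's blocks are at (408,193) and (527,252).

Estimates:

| Item | x (mm) | y (mm) | Yaw (deg) |
|---|---|---|---|
| Sheet | 549 | 386 | -18 |
| Seat | 480.5 | 64 | 4 |
| Bail | 560 | 229 | 4 |

I'll move over the microscope, kept high.

```bash
cat > go.py <<'E'
# prints tool-frame shift (m) and roll to reach world TCP x y z yaw
import sys; from h import *
t=list(map(float,sys.argv[1:])); s=env.state(); T=tool(s)
print('shift',np.round(T[:3,:3].T@(np.array(t[:3])-s['ee_pos'])/1000,4),'roll',round(((s['ee_rot'][2]-t[3]+180)%360)-180,1) if len(t)>3 else '', 'at',s['ee_pos'].round(1),s['ee_rot'].round(2),'t',round(s['time_s'],2),'q6',s['qpos'].round(0))
E
python3 -m pendant '[{"xyz":[-0.028,-0.021,-0.03],"roll":9,"jaw":0},{"xyz":[-0.055,-0.042,-0.059],"roll":18,"jaw":0},{"xyz":[-0.083,-0.062,-0.089],"roll":28,"jaw":0},{"xyz":[-0.11,-0.083,-0.118],"roll":37,"jaw":0},{"xyz":[-0.138,-0.104,-0.148],"roll":46,"jaw":0},{"xyz":[-0.166,-0.125,-0.177],"roll":56,"jaw":0},{"xyz":[-0.193,-0.145,-0.207],"roll":65,"jaw":0},{"xyz":[-0.221,-0.166,-0.236],"roll":75,"jaw":0}]'
python3 go.py 390 120 420 150; python3 go.py 390 120 420 -75
```

```text
time_s: 1.2
ee_pos: [250.9, -298.8, 450.9]
ee_rot: [-180.0, 0.0, -150.6]
force: [0.7, -0.1, 0.4]
gripper_width: 91.1
shift [-0.3269  0.2964  0.0308] roll 59.4 at [ 250.9 -298.8  450.9] [-1.7999e+02  1.0000e-02 -1.5057e+02] t 1.2 q6 [-52.  -2.  81.   0. 101.  99.]
shift [-0.3269  0.2964  0.0308] roll -75.6 at [ 250.9 -298.8  450.9] [-1.7999e+02  1.0000e-02 -1.5057e+02] t 1.2 q6 [-52.  -2.  81.   0. 101.  99.]
```

I had the roll sign reversed, which is harmless here. I'll turn back while travelling.

```bash
python3 -m pendant '[{"xyz":[-0.041,0.037,0.004],"roll":-10,"jaw":0},{"xyz":[-0.082,0.074,0.008],"roll":-20,"jaw":0},{"xyz":[-0.123,0.111,0.012],"roll":-30,"jaw":0},{"xyz":[-0.164,0.148,0.016],"roll":-40,"jaw":0},{"xyz":[-0.205,0.185,0.02],"roll":-50,"jaw":0},{"xyz":[-0.246,0.222,0.024],"roll":-60,"jaw":0},{"xyz":[-0.287,0.259,0.027],"roll":-70,"jaw":0},{"xyz":[-0.327,0.296,0.03],"roll":-80,"jaw":0}]'
python3 go.py 520 350 260 0
```

```text
time_s: 2.2
ee_pos: [387.7, 121.2, 419.8]
ee_rot: [-180.0, -0.0, -69.9]
force: [1.7, -0.6, 0.0]
gripper_width: 91.4
shift [-0.1694 -0.2029  0.1598] roll -69.9 at [387.7 121.2 419.8] [-1.7998e+02 -3.0000e-02 -6.9870e+01] t 2.2 q6 [16. -1. 84. -0. 97. 86.]
```

```bash
python3 -m pendant '[{"xyz":[-0.021,-0.025,0.02],"roll":-10,"jaw":0},{"xyz":[-0.042,-0.05,0.04],"roll":-20,"jaw":0},{"xyz":[-0.063,-0.075,0.06],"roll":-30,"jaw":0},{"xyz":[-0.084,-0.1,0.08],"roll":-40,"jaw":0},{"xyz":[-0.105,-0.125,0.1],"roll":-50,"jaw":0},{"xyz":[-0.127,-0.15,0.12],"roll":-60,"jaw":0},{"xyz":[-0.148,-0.175,0.14],"roll":-70,"jaw":0},{"xyz":[-0.169,-0.203,0.16],"roll":-80,"jaw":0}]'
python3 go.py 549 386 200 72
```

```text
time_s: 3.2
ee_pos: [521.8, 347.9, 259.0]
ee_rot: [180.0, 0.0, 10.1]
force: [0.2, 0.5, 0.4]
gripper_width: 91.1
shift [ 0.0335 -0.0328  0.059 ] roll -61.9 at [521.8 347.9 259. ] [1.7998e+02 2.0000e-02 1.0110e+01] t 3.2 q6 [33. 22. 78. -0. 80. 23.]
```

```bash
python3 -m pendant '[{"xyz":[0.006,-0.006,0.01],"roll":-10,"jaw":0},{"xyz":[0.012,-0.012,0.02],"roll":-20,"jaw":0},{"xyz":[0.018,-0.018,0.03],"roll":-30,"jaw":0},{"xyz":[0.024,-0.024,0.04],"roll":-40,"jaw":0},{"xyz":[0.03,-0.03,0.05],"roll":-51,"jaw":0},{"xyz":[0.0335,-0.033,0.059],"roll":-62,"jaw":0},{"xyz":[0.0335,-0.033,0.059],"roll":-62,"jaw":0},{"xyz":[0.0335,-0.033,0.059],"roll":-62,"jaw":0}]'
python3 - <<'E'
from h import *
im,d,W,K,T=grab('wrist'); cv2.imwrite('pics/w1.png',im)
hsv=cv2.cvtColor(im,cv2.COLOR_BGR2HSV); H,S,V=[hsv[...,i] for i in range(3)]
y=((H>18)&(H<35)&(S>150)&(V>80)&(W[...,2]>20)).astype(np.uint8)
k,l,st,c=cv2.connectedComponentsWithStats(y)
for i in range(1,k):
    if st[i,4]>300: rect(l==i,W,f'yellow {c[i].round()}')
b=(V<45)&(W[...,2]>18)&(W[...,2]<32)&(abs(W[...,0]-549)<80)&(abs(W[...,1]-386)<80)
print(b.sum()); rect(b,W,'black')
E
```

```text
time_s: 4.2
ee_pos: [548.9, 385.1, 201.2]
ee_rot: [180.0, -0.0, 71.6]
force: [-0.6, -1.0, -0.4]
gripper_width: 91.3
yellow [319. 228.] 5059 c [548.2 382.3] size [54.6 98.8] ang 71.6 z med [32.9 34.1 35.3]
0Traceback (most recent call last):
  File "<stdin>", line 9, in <module>
  File "h.py", line 17, in rect
    print(name,len(P),'c',np.round(c,1),'size',np.round(s,1),'ang',round(a,1),'z med',np.round(np.percentile(P[:,2],[5,50,95]),1))
                                                                                               ~~~~~~~~~~~~~^^^^^^^^^^^^^^^^^^
    return _quantile_unchecked(
        a, q, axis, out, overwrite_input, method, keepdims, weights)
    return _ureduce(a,
                    func=_quantile_ureduce_func,
    ...<5 lines>...
                    overwrite_input=overwrite_input,
                    method=method)
    r = func(a, **kwargs)
    result = _quantile(arr,
                       quantiles=q,
    ...<2 lines>...
                       out=out,
                       weights=wgt)
    slices_having_nans = np.isnan(arr[-1, ...])
                                  ~~~^^^^^^^^^
IndexError: index -1 is out of bounds for axis 0 with size 0
```

View pics/w1.png

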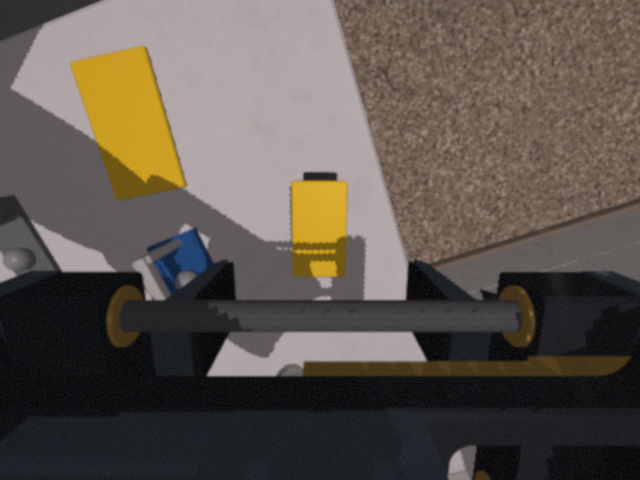

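The wrist view shows the sheet at (319,228), rectangular and aligned with the jaws (yaw 71.6). I'll descend onto it and also check the microscope's clearance near the seat.

```bash
python3 go.py 548.3 384 14 71.7; python3 - <<'E'
from h import *
for n in('scene','side'):
    d=np.load(n+'0.npy');p=env.camera_params(n);W=cloud(d,p['camera_matrix'],p['cam_to_world'])
    for z0,z1 in((20,90),(90,130),(130,200),(200,320)):
        for x0,x1 in ((400,440),(440,480),(480,520),(520,560)):
            m=(W[...,2]>z0)&(W[...,2]<z1)&(W[...,0]>x0)&(W[...,0]<x1)&(W[...,1]<20)&(W[...,1]>-260)
            if m.sum()>5: print(n,z0,x0,np.percentile(W[m][:,1],97).round())
E
```

```text
shift [-0.0014 -0.0003  0.1874] roll -0.0 at [549.  385.2 201.4] [ 1.7998e+02 -2.0000e-02  7.1650e+01] t 4.25 q6 [ 34.  27.  77.  -0.  76. -38.]
scene 20 400 -120.0
scene 20 440 -94.0
scene 20 480 -84.0
scene 20 520 -76.0
scene 90 480 -132.0
scene 90 520 -134.0
scene 130 440 -89.0
scene 130 480 -82.0
scene 130 520 -75.0
scene 200 400 -97.0
scene 200 440 -85.0
scene 200 480 -80.0
scene 200 520 -71.0
side 20 400 -114.0
side 20 440 -90.0
side 20 480 -80.0
side 20 520 -73.0
side 90 480 -130.0
side 90 520 -105.0
side 130 440 -85.0
side 130 480 -85.0
side 130 520 -74.0
side 200 400 -93.0
side 200 440 -83.0
side 200 480 -77.0
side 200 520 -69.0
```

```bash
python3 -m pendant '[{"xyz":[0,0,0.025],"roll":0,"jaw":0},{"xyz":[0,0,0.05],"roll":0,"jaw":0},{"xyz":[0,0,0.075],"roll":0,"jaw":0},{"xyz":[-0.001,0,0.1],"roll":0,"jaw":0},{"xyz":[-0.001,0,0.125],"roll":0,"jaw":0},{"xyz":[-0.001,0,0.15],"roll":0,"jaw":0},{"xyz":[-0.001,0,0.17],"roll":0,"jaw":0},{"xyz":[-0.001,0,0.187],"roll":0,"jaw":0}]' 15
```

```text
time_s: 5.25
ee_pos: [548.8, 384.3, 13.6]
ee_rot: [180.0, -0.0, 71.7]
force: [-0.2, 0.4, -0.4]
gripper_width: 91.1
```

```bash
python3 -m pendant '[{"xyz":[0,0,0],"roll":0,"jaw":0.2},{"xyz":[0,0,0],"roll":0,"jaw":0.3},{"xyz":[0,0,0],"roll":0,"jaw":0.35},{"xyz":[0,0,0],"roll":0,"jaw":0.4},{"xyz":[0,0,0],"roll":0,"jaw":0.5},{"xyz":[0,0,0],"roll":0,"jaw":0.5},{"xyz":[0,0,0],"roll":0,"jaw":0.5},{"xyz":[0,0,0],"roll":0,"jaw":0.5}]' 15; python3 go.py 548.3 384 14 71.7
```

```text
time_s: 6.25
ee_pos: [549.0, 384.5, 14.7]
ee_rot: [180.0, -0.0, 71.8]
force: [-0.6, -1.3, 5.4]
gripper_width: 55.9
shift [-0.0006 -0.0005  0.0007] roll 0.1 at [549.  384.5  14.7] [ 1.7995e+02 -4.0000e-02  7.1770e+01] t 6.25 q6 [ 34.  36.  90.  -0.  54. -38.]
```

The sheet is gripped (55.9 mm opening) and the microscope is clear of the seat. I'll lift and carry it.

```bash
python3 -m pendant '[{"xyz":[0,0,-0.005],"roll":0,"jaw":0.5},{"xyz":[0,0,-0.02],"roll":0,"jaw":0.5},{"xyz":[0,0,-0.05],"roll":0,"jaw":0.5},{"xyz":[0,0,-0.08],"roll":0,"jaw":0.5},{"xyz":[0,0,-0.11],"roll":0,"jaw":0.5},{"xyz":[0,0,-0.14],"roll":0,"jaw":0.5},{"xyz":[0,0,-0.165],"roll":0,"jaw":0.5},{"xyz":[0,0,-0.185],"roll":0,"jaw":0.5}]'
python3 go.py 500 64 200 94
```

```text
time_s: 7.25
ee_pos: [548.7, 384.4, 201.0]
ee_rot: [179.9, -0.1, 71.8]
force: [-0.8, 0.3, -1.1]
gripper_width: 56.1
shift [-0.3195  0.054   0.0006] roll -22.2 at [548.7 384.4 201. ] [ 1.7994e+02 -7.0000e-02  7.1770e+01] t 7.25 q6 [ 34.  27.  77.  -0.  75. -38.]
```

```bash
python3 -m pendant '[{"xyz":[-0.03,0.005,0],"roll":-2,"jaw":0.5},{"xyz":[-0.08,0.013,0],"roll":-6,"jaw":0.5},{"xyz":[-0.13,0.022,0],"roll":-10,"jaw":0.5},{"xyz":[-0.18,0.03,0],"roll":-14,"jaw":0.5},{"xyz":[-0.23,0.039,0],"roll":-18,"jaw":0.5},{"xyz":[-0.28,0.047,0],"roll":-21,"jaw":0.5},{"xyz":[-0.31,0.052,0],"roll":-22,"jaw":0.5},{"xyz":[-0.32,0.054,0],"roll":-22,"jaw":0.5}]'
python3 - <<'E'
from h import *
im,d,W,K,T=grab('wrist'); cv2.imwrite('pics/w2.png',im); np.savez('w2.npz',W=W,im=im); print(env.state()['ee_pos'],env.state()['ee_rot'])
hsv=cv2.cvtColor(im,cv2.COLOR_BGR2HSV); H,S,V=[hsv[...,i] for i in range(3)]
Ti=np.linalg.inv(tool(env.state()));Wt=W@Ti[:3,:3].T+Ti[:3,3]
y=((H>18)&(H<35)&(S>150)&(V>60)).astype(np.uint8)
k,l,st,c=cv2.connectedComponentsWithStats(y)
for i in range(1,k):
    if st[i,4]>300: rect(l==i,W,f'yellow {st[i]}'); rect(l==i,Wt,'in tool')
tr=(W[...,2]>15)&(W[...,2]<50)&(abs(W[...,0]-480)<85)&(abs(W[...,1]-64)<45)
k,l,st,c=cv2.connectedComponentsWithStats(tr.astype(np.uint8))
for i in range(1,k):
    if st[i,4]>60: rect(l==i,W,f'grey {c[i].round()}')
E
```

```text
time_s: 8.25
ee_pos: [499.5, 62.1, 199.7]
ee_rot: [179.9, -0.0, 93.6]
force: [-0.0, 0.5, -1.5]
gripper_width: 56.2
[499.61621571  61.89634327 199.60479601] [1.79954553e+02 3.52790089e-02 9.36588569e+01]
yellow [  439    51   113   152 10714] 10672 c [389.8 230.1] size [ 77.1 137.3] ang 82.7 z med [6.8 8.2 9.5]
in tool 10672 c [175. -99.] size [ 77.1 137.3] ang 10.9 z med [189.9 191.2 192.6]
yellow [  260   202   122    99 11672] 11634 c [472.6  59.5] size [46.9 61.8] ang 3.8 z med [217.9 219.  220. ]
in tool 11634 c [ -0.7 -27.1] size [46.9 61.8] ang 89.9 z med [-20.5 -19.4 -18.4]
yellow [ 252  331  166   45 4330] 4308 c [500.5  61.6] size [58.2 56.1] ang 3.5 z med [218.2 219.3 307.7]
in tool 4308 c [-0.4  0.9] size [56.1 58.1] ang 0.2 z med [-108.1  -19.7  -18.5]
yellow [449 357 114  19 952] 951 c [471.8  99.3] size [ 2.3 25.5] ang 3.3 z med [302.6 305.7 308.7]
in tool 951 c [ 39.1 -25.3] size [25.5  2.3] ang 0.4 z med [-109.1 -106.1 -103. ]
grey [321. 154.] 1090 c [424.6  56.5] size [22.  43.4] ang 4.6 z med [34.8 36.7 41.4]
```

View pics/w2.png

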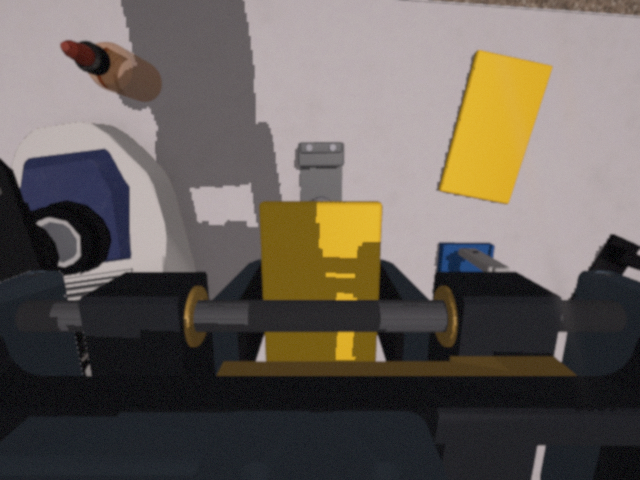

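The wrist view shows the held sheet square and centred in the gripper at (321,285), and the tray's near block at (321,154). The wrist and scene cameras differ by about 3 mm. I'll hover just above the seat and compare the sheet with the tray within a single camera.

```bash
python3 go.py 480.5 63 50 94
```

```text
shift [ 0.0024 -0.0191  0.1496] roll -0.3 at [499.6  61.9 199.6] [1.7995e+02 4.0000e-02 9.3660e+01] t 8.3 q6 [  6.  12. 100.  -0.  67. -88.]
```

```bash
python3 -m pendant '[{"xyz":[0,-0.005,0.025],"roll":0,"jaw":0.5},{"xyz":[0,-0.01,0.05],"roll":0,"jaw":0.5},{"xyz":[0.001,-0.015,0.075],"roll":0,"jaw":0.5},{"xyz":[0.002,-0.019,0.1],"roll":0,"jaw":0.5},{"xyz":[0.002,-0.019,0.12],"roll":0,"jaw":0.5},{"xyz":[0.002,-0.019,0.14],"roll":0,"jaw":0.5},{"xyz":[0.002,-0.019,0.15],"roll":0,"jaw":0.5},{"xyz":[0.002,-0.019,0.15],"roll":0,"jaw":0.5}]'
python3 - <<'E'
from h import *
out=[]
for n in('scene','side'):
    im,d,W,K,T=grab(n)
    hsv=cv2.cvtColor(im,cv2.COLOR_BGR2HSV); H,S,V=[hsv[...,i] for i in range(3)]
    y=((H>18)&(H<35)&(S>120)&(V>50)&(W[...,2]>50)&(W[...,2]<80)&(abs(W[...,0]-480)<80)&(abs(W[...,1]-64)<50))
    rect(y,W,n+' sheet')
    tr=(W[...,2]>30)&(W[...,2]<46)&(S<90)&(abs(W[...,0]-480)<85)&(abs(W[...,1]-64)<45)
    k,l,st,c=cv2.connectedComponentsWithStats(tr.astype(np.uint8))
    for i in range(1,k):
        if st[i,4]>25: rect(l==i,W,f'grey {c[i].round()}')
    a=im[200:280,300:410] if n=='scene' else im[205:275,280:400]
    out.append(cv2.resize(a,(640,int(640*a.shape[0]/a.shape[1])),interpolation=cv2.INTER_CUBIC)[:300] if n=='side' else cv2.resize(a,(400,291)))
s=env.state();print(s['ee_pos'],s['ee_rot'])
a=np.zeros((600,640,3),np.uint8);a[:291,:400]=out[0];a[300:600]=out[1];cv2.imwrite('pics/hover.png',a)
E
```

```text
time_s: 9.3
ee_pos: [480.7, 64.8, 48.6]
ee_rot: [-179.9, -0.0, 93.8]
force: [-0.0, 0.0, 0.2]
gripper_width: 56.0
scene sheet 351 c [457.2  64.4] size [48.2 57.3] ang 4.0 z med [64.5 67.5 69.9]
grey [327. 236.] 56 c [533.4  82.8] size [23.2 15.4] ang 17.7 z med [30.9 35.4 40.8]
grey [371. 250.] 153 c [427.8  57.3] size [22.7 47.8] ang 4.9 z med [32.2 36.4 41.7]
side sheet 197 c [480.4  73.5] size [98.5 62.3] ang 1.0 z med [64.6 68.2 70.1]
grey [314. 239.] 75 c [531.7  68.1] size [20.9 45.5] ang 5.3 z med [30.7 36.2 41.9]
grey [356. 238.] 80 c [424.2  62.6] size [21.2 49.7] ang 2.7 z med [30.8 36.2 41.2]
[481.38104137  64.54843919  49.50927701] [ 1.79926772e+02 -3.03669151e-03  9.37879863e+01]
```

View pics/hover.png

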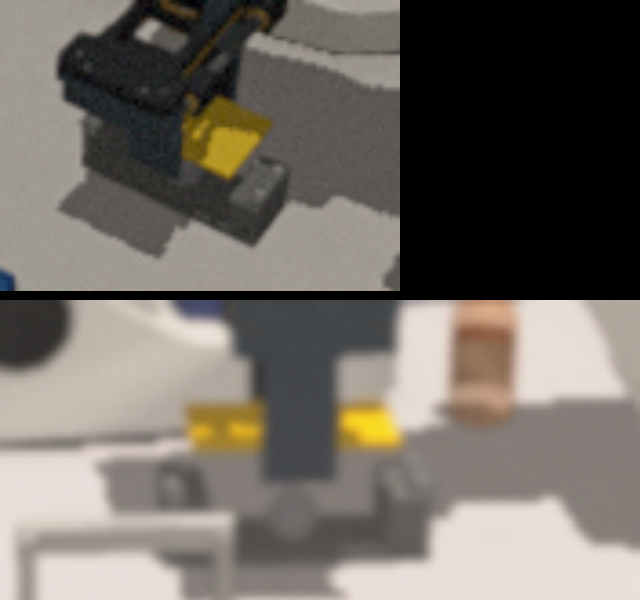

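Within each camera the sheet sits about 2 mm too far in +x and +y from the seat. I'll correct that and lower it.

```bash
python3 -m pendant '[{"xyz":[-0.001,-0.001,0],"roll":0,"jaw":0.5},{"xyz":[-0.002,-0.002,0.002],"roll":0,"jaw":0.5},{"xyz":[-0.002,-0.002,0.008],"roll":0,"jaw":0.5},{"xyz":[-0.002,-0.002,0.014],"roll":0,"jaw":0.5},{"xyz":[-0.002,-0.002,0.019],"roll":0,"jaw":0.5},{"xyz":[-0.002,-0.002,0.023],"roll":0,"jaw":0.5},{"xyz":[-0.002,-0.002,0.026],"roll":0,"jaw":0.5},{"xyz":[-0.002,-0.002,0.026],"roll":0,"jaw":0.5}]'; python3 go.py 479 62.5 22.6 94
```

```text
time_s: 10.4
ee_pos: [478.9, 62.1, 22.8]
ee_rot: [180.0, 0.0, 93.8]
force: [0.1, -0.2, -1.3]
gripper_width: 55.9
shift [0.0004 0.0001 0.0002] roll -0.2 at [478.9  62.1  22.8] [1.800e+02 1.000e-02 9.377e+01] t 10.4 q6 [  6.  22. 116.  -0.  41. -88.]
```

```bash
python3 -m pendant '[{"xyz":[0,0,0],"roll":0,"jaw":0.35},{"xyz":[0,0,0],"roll":0,"jaw":0.3},{"xyz":[0,0,0],"roll":0,"jaw":0.2},{"xyz":[0,0,0],"roll":0,"jaw":0.1},{"xyz":[0,0,0],"roll":0,"jaw":0},{"xyz":[0,0,0],"roll":0,"jaw":0},{"xyz":[0,0,-0.01],"roll":0,"jaw":0},{"xyz":[0,0,-0.03],"roll":0,"jaw":0}]'
python3 -m pendant '[{"xyz":[0,0,-0.03],"roll":0,"jaw":0},{"xyz":[0,0,-0.06],"roll":0,"jaw":0},{"xyz":[0,0,-0.09],"roll":0,"jaw":0},{"xyz":[0,0,-0.12],"roll":0,"jaw":0},{"xyz":[0,0,-0.14],"roll":0,"jaw":0},{"xyz":[0,0.01,-0.15],"roll":0,"jaw":0},{"xyz":[0,0.02,-0.15],"roll":0,"jaw":0},{"xyz":[0,0.03,-0.15],"roll":0,"jaw":0}]'
python3 - <<'E'
from h import *
for n in('scene','side','wrist'):
    im,d,W,K,T=grab(n)
    hsv=cv2.cvtColor(im,cv2.COLOR_BGR2HSV); H,S,V=[hsv[...,i] for i in range(3)]
    y=((H>18)&(H<35)&(S>120)&(V>50)&(W[...,2]>20)&(W[...,2]<60)&(abs(W[...,0]-480)<80)&(abs(W[...,1]-64)<50))
    P=W[y];P=P[~np.isnan(P[:,0])];c=np.linalg.lstsq(np.c_[P[:,:2],np.ones(len(P))],P[:,2],rcond=None)[0];print('slope',c[:2].round(3))
    rect(y,W,n+' sheet')
    if n=='scene': a=cv2.resize(im[190:310,230:410],(600,400),interpolation=cv2.INTER_CUBIC)
cv2.imwrite('pics/placed.png',a)
E
python3 go.py 559 229 150 94
```

```text
time_s: 11.4
ee_pos: [478.4, 62.0, 53.2]
ee_rot: [-179.9, 0.0, 93.8]
force: [0.0, 0.6, -0.1]
gripper_width: 91.2
time_s: 12.4
ee_pos: [509.2, 64.0, 202.0]
ee_rot: [-179.9, 0.0, 93.8]
force: [0.2, -0.2, 0.2]
gripper_width: 91.0
slope [ 0.001 -0.013]
scene sheet 797 c [481.5  63.1] size [100.8  60.8] ang 5.1 z med [38.1 41.4 44. ]
slope [ 0.002 -0.03 ]
side sheet 367 c [478.   65.3] size [100.9  61.2] ang 2.3 z med [36.4 41.7 43.7]
slope [-0.001  0.   ]
wrist sheet 5780 c [478.7  61. ] size [99.7 55.3] ang 3.8 z med [40.8 42.  43.2]
shift [0.1614 0.061  0.0516] roll -0.2 at [508.9  64.  201.8] [-1.7987e+02  1.0000e-02  9.3770e+01] t 12.55 q6 [  6.  13.  99.  -0.  68. -88.]
```

View pics/placed.png

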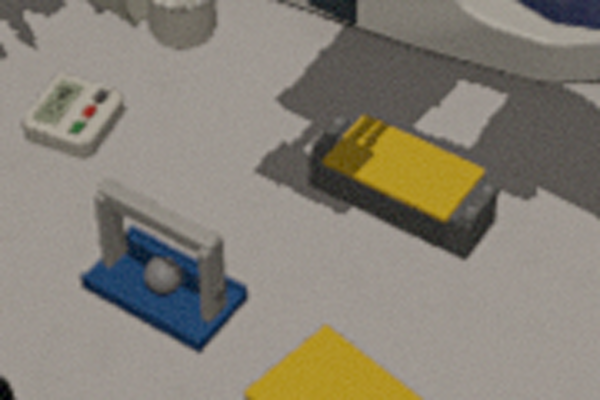

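The sheet lies flat between the stops: top at 42 mm, slope about 0, and centred on the seat in the scene camera (at (400,167) in the crop). Next is the tray.

```bash
python3 -m pendant '[{"xyz":[0.015,0.006,0],"roll":0,"jaw":0},{"xyz":[0.04,0.02,0],"roll":0,"jaw":0},{"xyz":[0.065,0.035,0],"roll":0,"jaw":0},{"xyz":[0.09,0.05,0],"roll":0,"jaw":0},{"xyz":[0.115,0.065,0],"roll":0,"jaw":0},{"xyz":[0.14,0.075,0],"roll":0,"jaw":0},{"xyz":[0.161,0.081,0],"roll":0,"jaw":0},{"xyz":[0.161,0.081,0],"roll":0,"jaw":0}]'
python3 - <<'E'
from h import *
im,d,W,K,T=grab('wrist'); cv2.imwrite('pics/w3.png',im)
hsv=cv2.cvtColor(im,cv2.COLOR_BGR2HSV); H,S,V=[hsv[...,i] for i in range(3)]
near=(abs(W[...,0]-560)<75)&(abs(W[...,1]-229)<60)
rect(near&(W[...,2]>70)&(W[...,2]<92),W,'bar')
rect(near&(H>100)&(H<120)&(S>120)&(W[...,2]>4)&(W[...,2]<16),W,'plate')
m=near&(W[...,2]>70)&(W[...,2]<92);v,u=np.nonzero(m);print(u.min(),u.max(),v.min(),v.max())
E
python3 go.py 559 229 60 94
```

```text
time_s: 13.55
ee_pos: [578.8, 231.6, 202.5]
ee_rot: [-180.0, 0.0, 93.9]
force: [-0.1, -1.4, -0.2]
gripper_width: 91.1
bar 1612 c [559. 226.] size [90.6 19.4] ang 3.6 z med [78.6 82.7 84. ]
plate 2939 c [558.8 225.9] size [97.3 53.9] ang 3.4 z med [ 8.9 10.3 14.4]
306 328 165 268
shift [-0.     -0.0195  0.1426] roll -0.2 at [578.6 230.4 202.6] [-1.7995e+02  5.0000e-02  9.3850e+01] t 13.6 q6 [ 21.  23.  84.  -0.  73. -73.]
```

View pics/w3.png

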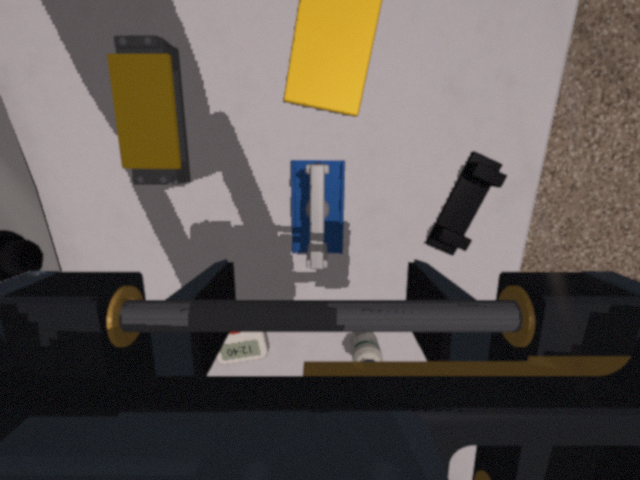

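The wrist view shows the bail bar along (317,168) to (317,268), with the ball seen beneath it, and its yaw of 3.6° matches the jaws. The sheet is on the lower tray at (147,110). I'll descend.

```bash
python3 -m pendant '[{"xyz":[-0.001,-0.01,0.015],"roll":0,"jaw":0.1},{"xyz":[-0.0015,-0.019,0.035],"roll":0,"jaw":0.3},{"xyz":[-0.0015,-0.019,0.06],"roll":0,"jaw":0.3},{"xyz":[-0.0015,-0.019,0.085],"roll":0,"jaw":0.3},{"xyz":[-0.0015,-0.019,0.11],"roll":0,"jaw":0.3},{"xyz":[-0.0015,-0.019,0.13],"roll":0,"jaw":0.3},{"xyz":[-0.0015,-0.019,0.142],"roll":0,"jaw":0.3},{"xyz":[-0.0015,-0.019,0.1455],"roll":0,"jaw":0.3}]' 40; python3 go.py 559.5 227.5 57 93.6
python3 - <<'E'
from h import *
im,d,W,K,T=grab('scene');cv2.imwrite('pics/pre.png',cv2.resize(im[210:310,220:340],(600,500),interpolation=cv2.INTER_CUBIC))
E
```

```text
time_s: 14.6
ee_pos: [559.9, 226.6, 57.1]
ee_rot: [-180.0, 0.0, 93.7]
force: [-0.3, -1.1, 0.2]
gripper_width: 63.9
shift [ 0.0009 -0.0003  0.0001] roll 0.1 at [559.9 226.6  57.1] [-1.7995e+02  3.0000e-02  9.3740e+01] t 14.6 q6 [ 21.  29.  98.  -0.  54. -73.]
```

View pics/pre.png

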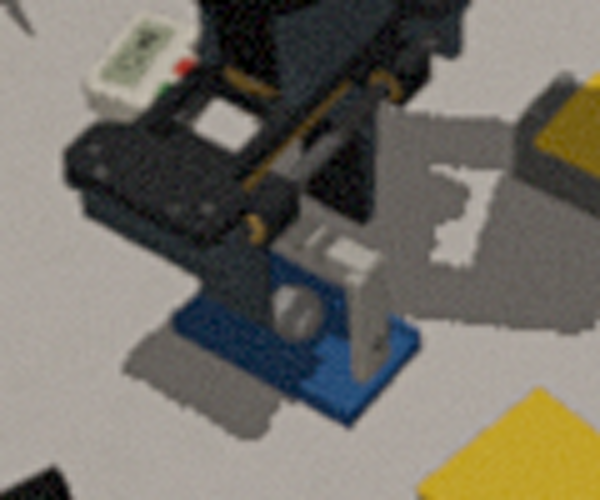

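The fingers straddle the bar at (340,245) with the ball in its pocket at (297,310). I'll close gently.

```bash
python3 -m pendant '[{"xyz":[0.001,0,0],"roll":0,"jaw":0.4},{"xyz":[0.001,0,0],"roll":0,"jaw":0.5},{"xyz":[0.001,0,0],"roll":0,"jaw":0.6},{"xyz":[0.001,0,0],"roll":0,"jaw":0.68},{"xyz":[0.001,0,0],"roll":0,"jaw":0.74},{"xyz":[0.001,0,0],"roll":0,"jaw":0.76},{"xyz":[0.001,0,0],"roll":0,"jaw":0.78},{"xyz":[0.001,0,0],"roll":0,"jaw":0.8}]' 10
python3 -m pendant '[{"xyz":[0,0,0],"roll":0,"jaw":0.82},{"xyz":[0,0,0],"roll":0,"jaw":0.84},{"xyz":[0,0,0],"roll":0,"jaw":0.86},{"xyz":[0,0,0],"roll":0,"jaw":0.88},{"xyz":[0,0,0],"roll":0,"jaw":0.9},{"xyz":[0,0,0],"roll":0,"jaw":0.92},{"xyz":[0,0,0],"roll":0,"jaw":0.95},{"xyz":[0,0,0],"roll":0,"jaw":1}]' 10
python3 -m pendant '[{"xyz":[0,0,0],"roll":0,"jaw":1},{"xyz":[0,0,0],"roll":0,"jaw":1},{"xyz":[0,0,0],"roll":0,"jaw":1},{"xyz":[0,0,-0.001],"roll":0,"jaw":1},{"xyz":[0,0,-0.002],"roll":0,"jaw":1},{"xyz":[0,0,-0.004],"roll":0,"jaw":1},{"xyz":[0,0,-0.007],"roll":0,"jaw":1},{"xyz":[0,0,-0.01],"roll":0,"jaw":1}]' 40
python3 - <<'E'
from h import *
im,d,W,K,T=grab('side');cv2.imwrite('pics/lift.png',cv2.resize(im[200:300,240:400],(800,500),interpolation=cv2.INTER_CUBIC))
s=env.state();print(s['ee_pos'],s['ee_rot'],s['force'])
E
```

```text
time_s: 15.65
ee_pos: [560.1, 228.2, 57.4]
ee_rot: [-180.0, 0.0, 93.8]
force: [0.2, -0.1, 0.5]
gripper_width: 18.4
time_s: 16.65
ee_pos: [560.0, 228.2, 57.3]
ee_rot: [-180.0, 0.0, 93.8]
force: [0.5, 0.1, -1.2]
gripper_width: 11.7
time_s: 17.65
ee_pos: [560.2, 228.3, 67.7]
ee_rot: [180.0, 0.0, 93.8]
force: [0.5, 0.1, -2.4]
gripper_width: 11.5
[560.41934653 228.37782087  68.12225381] [ 1.79945167e+02 -1.23657971e-02  9.37709565e+01] [ 0.27800606 -0.5819241  -1.96539864]
```

View pics/lift.png

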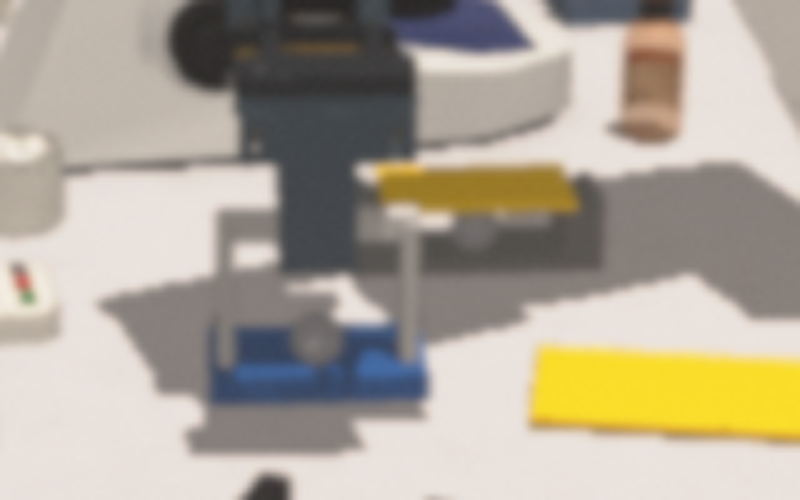

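The tray is lifted level, about 10 mm up. The ball is in its pocket at (317,338) and the force shows about 2.2 N of weight. I'll raise it and then carry it gently.

```bash
python3 -m pendant '[{"xyz":[0,0,-0.005],"roll":0,"jaw":1},{"xyz":[0,0,-0.015],"roll":0,"jaw":1},{"xyz":[0,0,-0.03],"roll":0,"jaw":1},{"xyz":[0,0,-0.047],"roll":0,"jaw":1},{"xyz":[0,0,-0.064],"roll":0,"jaw":1},{"xyz":[0,0,-0.08],"roll":0,"jaw":1},{"xyz":[0,0,-0.092],"roll":0,"jaw":1},{"xyz":[0,0,-0.1],"roll":0,"jaw":1}]' 40
python3 -m pendant '[{"xyz":[0,0,-0.005],"roll":0,"jaw":1},{"xyz":[0,0,-0.009],"roll":0,"jaw":1},{"xyz":[0,0,-0.011],"roll":0,"jaw":1},{"xyz":[0,0,-0.012],"roll":0,"jaw":1},{"xyz":[0,0,-0.012],"roll":0,"jaw":1},{"xyz":[0,0,-0.012],"roll":0,"jaw":1},{"xyz":[0,0,-0.012],"roll":0,"jaw":1},{"xyz":[0,0,-0.012],"roll":0,"jaw":1}]' 
python3 go.py 479 62.5 179 93.8
```

```text
time_s: 18.7
ee_pos: [560.2, 228.3, 168.3]
ee_rot: [180.0, -0.0, 93.8]
force: [0.3, 0.7, -2.9]
gripper_width: 11.6
time_s: 19.7
ee_pos: [560.1, 228.3, 179.4]
ee_rot: [-180.0, 0.0, 93.8]
force: [-0.5, -0.3, -3.0]
gripper_width: 11.4
shift [-0.1601 -0.0918  0.0004] roll -0.0 at [560.1 228.3 179.4] [-1.800e+02  1.000e-02  9.377e+01] t 19.7 q6 [ 21.  22.  89.  -0.  69. -73.]
```

```bash
python3 -m pendant '[{"xyz":[-0.003,-0.002,0],"roll":0,"jaw":1},{"xyz":[-0.009,-0.005,0],"roll":0,"jaw":1},{"xyz":[-0.017,-0.01,0],"roll":0,"jaw":1},{"xyz":[-0.027,-0.0155,0],"roll":0,"jaw":1},{"xyz":[-0.038,-0.022,0],"roll":0,"jaw":1},{"xyz":[-0.05,-0.029,0],"roll":0,"jaw":1},{"xyz":[-0.062,-0.0355,0],"roll":0,"jaw":1},{"xyz":[-0.074,-0.0425,0],"roll":0,"jaw":1}]' 
python3 -m pendant '[{"xyz":[-0.012,-0.007,0],"roll":0,"jaw":1},{"xyz":[-0.024,-0.014,0],"roll":0,"jaw":1},{"xyz":[-0.036,-0.0205,0],"roll":0,"jaw":1},{"xyz":[-0.047,-0.027,0],"roll":0,"jaw":1},{"xyz":[-0.058,-0.033,0],"roll":0,"jaw":1},{"xyz":[-0.068,-0.039,0],"roll":0,"jaw":1},{"xyz":[-0.076,-0.0435,0],"roll":0,"jaw":1},{"xyz":[-0.082,-0.047,0],"roll":0,"jaw":1}]' 
python3 -m pendant '[{"xyz":[-0.003,-0.0015,0],"roll":0,"jaw":1},{"xyz":[-0.004,-0.002,0],"roll":0,"jaw":1},{"xyz":[-0.004,-0.002,0],"roll":0,"jaw":1},{"xyz":[-0.004,-0.002,0],"roll":0,"jaw":1},{"xyz":[-0.004,-0.002,0],"roll":0,"jaw":1},{"xyz":[-0.004,-0.002,0],"roll":0,"jaw":1},{"xyz":[-0.004,-0.002,0],"roll":0,"jaw":1},{"xyz":[-0.004,-0.002,0],"roll":0,"jaw":1}]' 
python3 - <<'E'
from h import *
a=np.zeros((600,480,3),np.uint8)
for n,o in(('scene',0),('side',300)):
    im,d,W,K,T=grab(n); hsv=cv2.cvtColor(im,cv2.COLOR_BGR2HSV); H,S,V=[hsv[...,i] for i in range(3)]
    near=(abs(W[...,0]-480)<80)&(abs(W[...,1]-64)<60)
    for nm,m in(('plate',near&(H>100)&(H<120)&(S>110)&(W[...,2]>105)&(W[...,2]<150)),('sheet',near&(H>18)&(H<35)&(S>120)&(W[...,2]<60))): 
        if m.sum()>10: rect(m,W,n+nm)
    c=im[170:270,280:440] if n=='scene' else im[170:270,250:410]
    a[o:o+300]=cv2.resize(c,(480,300),interpolation=cv2.INTER_CUBIC)
cv2.imwrite('pics/final.png',a); s=env.state();print(s['ee_pos'],s['ee_rot'],s['force'],s['gripper_width'],abs(s['qvel']).max())
E
```

```text
time_s: 20.7
ee_pos: [522.1, 150.7, 179.5]
ee_rot: [180.0, 0.0, 93.8]
force: [-0.3, -0.2, -2.9]
gripper_width: 11.3
time_s: 21.7
ee_pos: [480.9, 66.2, 179.5]
ee_rot: [180.0, -0.0, 93.8]
force: [-0.5, -0.3, -2.3]
gripper_width: 11.7
time_s: 22.7
ee_pos: [479.3, 62.6, 179.4]
ee_rot: [180.0, 0.0, 93.8]
force: [-0.4, 0.1, -2.3]
gripper_width: 11.3
sceneplate 663 c [478.7  64.8] size [96.6 57. ] ang 4.1 z med [125.2 131.9 136.1]
scenesheet 800 c [481.5  63.4] size [101.6  58.8] ang 4.4 z med [37.6 41.4 44.1]
sideplate 180 c [478.1  68.9] size [91.7 57.7] ang 2.1 z med [127.7 132.2 135.6]
sidesheet 339 c [479.   52.5] size [102.9  85.2] ang 6.8 z med [37.8 41.8 43.7]
[479.31787921  62.5898033  179.45066969] [1.79995441e+02 4.21318240e-03 9.37727503e+01] [-0.36514283 -0.88588938 -2.57542156] 11.901623004510448 0.09054375863764773
```

View pics/final.png

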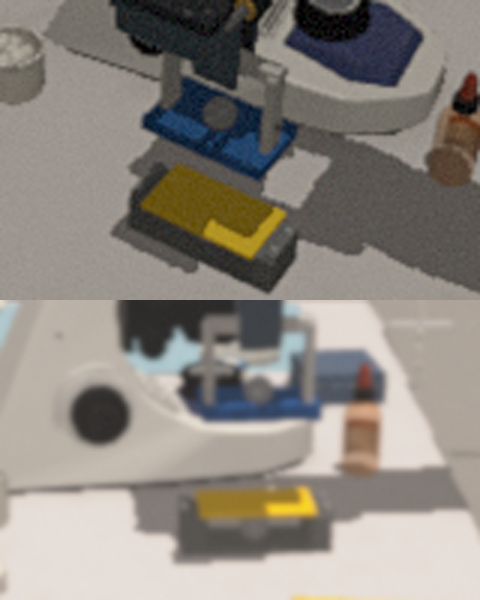

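The tray is level over the covered lower tray. Its plate centre is within 3 mm of the sheet's in the scene camera, and the plate top is at about 132 mm, so the underside is about 80 mm above the sheet. The upper ball is in its pocket, at (220,112) and (258,388), and the lower ball shows at (255,527). The arm is still, so I'll hand in.

```bash
python3 -c "from workcell import env; print(env.job_done())"
```

```text
the job is handed in; nothing more can be done
None
```

I laid the small yellow sheet on the grey lower tray and let go of it. Then I carried the blue tray by its bail to straight above it and handed the job in, still holding it, at about 23 s. The hand-in reports no verdict.

- **Sheet:** it lies flat between the end stops, with its top at about 42 mm and no measurable slope. Its centre is within about 1 mm of the seat in the scene camera.
- **Blue tray:** it is level and in line with the lower tray, to about 0.3° in the scene camera. It is within 3 mm of the sheet's centre in plan, with its underside about 80 mm above the sheet. The arm was still and the grip was holding (11–12 mm opening on the 12 mm bar).
- **Balls:** both looked to be in their pockets in the last pictures; I did not measure them. I saw no bystander disturbed in the views I took.
- **Disagreements:** the cameras differed by 2–4 mm in absolute position, so I centred the sheet and tray by comparing them within the same image. In the last side-camera view the tray hid part of the sheet, so that camera's final sheet centre (y 52.5) and angle are unreliable, and I discounted them.
- **Slip:** I turned the wrist the wrong way on the first move. It happened in free space and only cost time.

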